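# Unlock the sprung drawer of the jeweller's metal box

### The job

Take the steel key out of the wooden punch block, put it fully home in the lock on top of the grey metal box, gently feeling for the angle at which it goes in rather than forcing it, and then turn it clockwise until the hidden bolt lets the drawer spring out. Leave the key fully in the lock and let go of it; leave the punches and the other tools as they are.

Things in the scene. Friction and masses are not known exactly. Their poses are not given: they have to be found in the camera images.
- key: the loose steel key, about 90 g, upright in any one of the punch block's three holes, told from the two ball-topped punches by its flat bow. Origin at the lower tip of its stem; z up along the stem, x along the bow's width. Lowest 12 mm: a flat blade, 13 mm wide (along x), 6 mm thick (along y); above it a round stem of 14 mm diameter up to 34 mm
- key_collar (a point): underside of the key's round collar (24 mm diameter, 5 mm high), on the axis, 34 mm above the tip. The collar rests on the block's top (44 mm above the bench) at first, the stem being loose in its hole by 1 mm all round, and rests on the lock plate when the key is fully home
- key_bow (a point): the middle of the key's flat bow, by which it is held: 66 mm above the tip, the bow reaching from 46 to 86 mm above the tip, 36 mm wide (along the key's x) and 10 mm thick (along y); axes as the key's
- punch_block: a fixed block of pale wood, 160 x 60 x 44 mm high, with three upright round holes of 16 mm, 50 mm apart along its length (its x axis), the middle one at its centre; origin under its centre
- lockbox: a fixed grey steel box, 200 mm deep (x), 240 mm wide (y), 100 mm high, its drawer in the -x face, towards the robot; origin under its centre. On its top is a square steel lock plate 50 x 50 mm, 16 mm high, with the round mouth of the lock. More than 40 N between the key and the box, pressing or twisting, damages the lock
- lock_mouth (a point): centre of the lock's mouth, at the upper face of the lock plate, 116 mm above the bench; axes as the box's. A round upright bore of 16 mm diameter with a 3 mm bevelled rim. Fully home, the key's collar lies on the plate and its tip is 34 mm below the mouth
- lock_plug (a point): on the bore's axis, 21.5 mm below the mouth: top of a hidden, rigid turning plug with a slot 14.5 x 7.5 mm for the key's blade. The slot's long side lies along the box's x, give or take 0.8 rad: unmeasured, other each time, to be felt for. At a wrong angle the blade stands on the plug, collar 12 mm above the plate; within 0.1 rad of the right one (or half a turn round) it goes down
- drawer (a joint): how far the drawer is out, m: 0 shut, 0.036 fully out. A hidden bolt holds it; once freed a 2 N spring drives it out within a second. Turning the key clockwise (seen from above, 0.1 N m) takes the plug along and frees it after 0.75 rad of the plug, 0.65 to 1.1 rad of the hand for the play; the plug's hard stop is at 1.4 rad
- drawer_front (a point): the middle of the top edge of the drawer's front, 86 mm above the bench; a bar handle stands 35 mm out from the front, 50 mm above the bench
- punch1: a dapping punch: round steel stem with a ball of 16 mm on top, standing 25 mm proud of the punch block in one of its holes; origin at the foot of the stem. Leave it standing.
- punch2: a second dapping punch, ball of 19 mm, standing 27 mm proud of the punch block in another hole; origin at the foot of the stem. Leave it standing.
- doming_block: a loose brass cube of 50 mm with dimples; origin under its centre. Leave it alone.
- hammer: a loose hand hammer with a wooden handle, lying on the bench. Leave it alone.
- mandrel: a steel ring mandrel about 260 mm long, lying on the bench; origin under its thick end. Leave it alone.
- bezel_disc: a loose steel disc of 90 mm diameter, 12 mm thick; origin under its centre. Leave it alone.
- stamp_plate: a loose aluminium plate 60 x 90 x 10 mm; origin under its centre. Leave it alone.
There are look-alikes about, which are no part of the job. What is shaped like the key but orange or yellow is not meant.

How it is judged:
By the outcome, as a careful person would: the job done as asked, in the order asked, and still so for the second after the job is handed in, with the robot touching nothing.
It also fails if it takes over 72 s, if anything falls off the work surface, if the arm or the gripper's body presses on something with over 40 N, if the wrist force passes 120 N, or if a joint passes its speed limit or range.

### The arm

A 6-joint arm with a two-finger parallel gripper is mounted at the origin on the work surface. World frame = base frame: x ahead of the robot, y to its left, z up, the work surface at z = 0. Lengths are in m, angles in rad, forces in N, time in s.
With the tool pointing down it reaches from about 0.25 to 0.775 m from the base axis. Payload 4 kg.
Tool frame: the origin (TCP) lies between the finger pads; the fingertips stand 25 mm ahead of it and the grasp point (between the pads) lies 6 mm ahead of it (robot.tip_reach is the distance from the TCP to the fingertips, in m); z points along the fingers, y is the line along which they close (so a half turn about z gives the same grasp; the last joint's range is limited). The gripper opens to 94 mm and grips with 3 to 60 N. Pads are 16 mm wide; open, the fingers measure 119 mm over their backs; the gripper's body (75 mm by 177 mm) begins 78 mm behind the grasp point.
Start: joints at [-1.236, 0.087, 1.371, -0, 1.684, -0.103], TCP at [0.233, -0.498, 0.231] pointing down, gripper open.
Joint ranges: [-3.1, 3.1], [-0.76, 2.03], [0.27, 2.55], [-1.08, 4.22], [0.17, 2.65], [-2.57, 2.57]. Speed limits (rad/s): [2.79, 2.79, 3.14, 3.14, 3.14, 3.14].

### API

Orientations are given as [roll, pitch, yaw] about the fixed x, y, z axes, in that order (R = Rz(yaw) Ry(pitch) Rx(roll)).
In Python, from bench import sensors, snapshot, camera_info, ticket, robot gives the robot as it stands.
- The arm moves only by the tool arm_command, never from a script. Its argument "plan" is a list of rows, each an object with "grip": the closure, from -1 (fully open) to 1 (shut); "slide": the shift along the tool's x, y, z normalised to -1 to 1, where 1 is 500 mm, a list of three; "spin": the turn about the tool's z normalised to -1 to 1, where 1 is 5 degrees. A call has 1 to 10 rows; each row shifts and turns the commanded pose from where the row before left it, along the tool's axes as they then stand; what a row does not reach is not made up. A row lasts 1/8 s, in which the tool goes at most 62.5 mm and 10.7 degrees, less where a joint would pass 70% of its speed; a pose out of reach is approached as far as the arm can. A call with a number of a shift or a turn outside -1 to 1 is refused whole. A call with a gripper value outside its range is refused whole. The fingers move at their own pace and stop on an object; the grip force is fixed at half the most. Time passes only in rows, so rows that do not move let the fingers close. It gives the time, the measured TCP pose, the force, the opening and the grip force at its end, in the units of the state.
- sensors.get_obs(): the state, without advancing time (a new reading comes with each control period).
- snapshot(name): name is "side" or "top" or "wrist"; returns the picture (480x640x3 uint8, red, green, blue); there is no depth.
- camera_info(name): a dict with "fx", "fy", "cx", "cy" (pixels), "position" and "rotation" of the camera in the world. Camera axes: x right, y up, looking along -z (the intrinsics and any distortion apply to the point x, -y, -z); pixel columns grow to the right and rows downward; lengths in m; the calibration is good to about 2 mm. A picture is of the moment at which its call begins: read the wrist's pose just before it. camera_info takes no time and is no camera call; for the wrist camera it gives the pose at the moment of the call.
- ticket.close_job(): hands the job in; it is judged then, once.
The state is a dict: "time": time; "joint_positions": joint angles; "qvel": joint speeds; "joint_torque": joint torques, N m; "tool_pos": TCP position; "ee_rot": TCP orientation; "wrist_force": force on the tool from outside, world axes, zero at the start; "wrist_torque": the same for the moment, N m; "width": finger opening in m; "finger_force": force on a finger pad.
Only numpy, scipy, OpenCV 4.12 (cv2) and the standard library are available. Lean on these libraries where they do the work, as an engineer would, in place of code of your own. Each camera call takes 0.05 s, during which the arm holds its last target. There are 200 camera calls.

## Working session

There is one attempt and no reset: what is moved stays moved. The work goes in short steps, Python scripts to look and compute and a tool call to move; the robot and the scene stay as the last step left them, time stands still between calls to the robot, and variables do not carry over. Pictures are saved under pics/ and viewed, at most 10 in all, crops included, and the job is handed in when it is done.

Besides the shell and the picture viewer there is one more tool, called after "Emit:" by a JSON object that holds its "name" and its "arguments". arm_command: Moves the arm, as the interface text tells. Scaled input: -1 to 1 covers 500 mm each way for a shift and 5 degrees each way for a turn. Its arguments: {"type":"object","properties":{"plan":{"type":"array","items":{"type":"object","properties":{"grip":{"type":"number"},"slide":{"type":"array","items":{"type":"number"}},"spin":{"type":"number"}}}}},"required":["plan"]}

```bash
mkdir -p pics; ls
cat > h.py <<'E'
import numpy as np, cv2
from bench import sensors, snapshot, camera_info, ticket, robot
def ray(ci,u,v):
    d=np.array([(u-ci["cx"])/ci["fx"],-(v-ci["cy"])/ci["fy"],-1.0])
    return np.array(ci["position"]),np.array(ci["rotation"])@d
def onplane(ci,u,v,z):
    p,d=ray(ci,u,v); return p+d*(z-p[2])/d[2]
def proj(ci,P):
    c=np.array(ci["rotation"]).T@(np.array(P)-ci["position"]); return ci["cx"]-ci["fx"]*c[0]/c[2], ci["cy"]+ci["fy"]*c[1]/c[2]
def save(n,im): cv2.imwrite(f"pics/{n}.png",im[:,:,::-1])
E
python3 - <<'E'
from h import *
for n in("top","side"):
    im=snapshot(n); save(n,im); np.save(n,im); ci=camera_info(n); print(ci)
print(sensors.get_obs())
E
```

```text
pics
{'fx': 526.7330409966792, 'fy': 526.7330409966792, 'cx': 310.4089222870474, 'cy': 240.3362943843149, 'position': array([0.2273059 , 0.00205284, 1.48250579]), 'rotation': array([ 0.19605277, -0.01240569, -1.56959806])}
{'fx': 477.6118758043102, 'fy': 477.6118758043102, 'cx': 320.2184884764822, 'cy': 235.53538367689228, 'position': array([0.22009673, 0.65596831, 0.76851823]), 'rotation': array([ 0.82418349, -0.01614372, -2.71616213])}
{'time': 0.1, 'joint_positions': array([-1.23613910e+00,  8.78807518e-02,  1.37208485e+00, -3.64638910e-05,
        1.68360636e+00, -1.03088156e-01]), 'qvel': array([-0.00120036, -0.00039243, -0.00449584, -0.00107116,  0.00015277,
       -0.00096793]), 'joint_torque': array([ 2.58580054e-03, -3.41254914e+01, -3.03299868e+01,  7.20752380e-02,
        3.05066805e-02, -1.04412341e-04]), 'tool_pos': array([ 0.23298845, -0.49772268,  0.22943064]), 'ee_rot': array([-3.13962013e+00, -1.67633958e-04,  4.37741149e-01]), 'wrist_force': array([0.76065719, 0.43597565, 0.22212814]), 'wrist_torque': array([ 0.00401221, -0.00654923,  0.01960657]), 'finger_force': 0.0, 'width': 0.09405077783438501}
```

Rotation is roll/pitch/yaw; I'll convert.

```bash
cat >> h.py <<'E'
from scipy.spatial.transform import Rotation as Rn
_ci=camera_info
def camera_info(n):
    c=dict(_ci(n)); c["rotation"]=Rn.from_euler("xyz",c["rotation"]).as_matrix(); return c
E
python3 -c "
from h import *
for n in('top','side'):
  print(camera_info(n)['rotation'].round(2), _ci(n).keys())"
```

```text
Traceback (most recent call last):
NameError: name '_ci' is not defined
```

View pics/top.png

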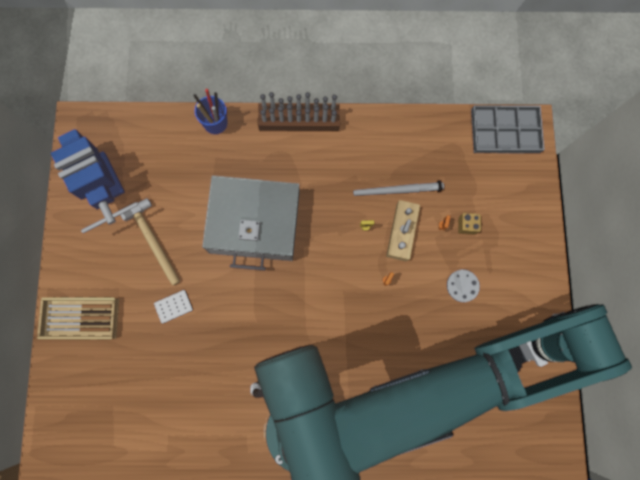

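View pics/side.png

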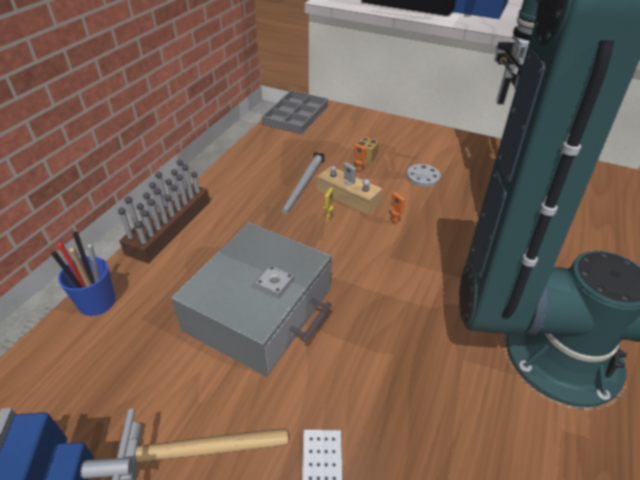

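Candidates for the key: grey flat bow in the block's middle (top 405,228; side 350,172). Look-alikes: yellow key (367,225), orange keys (446,222) and (389,279); the punches are the ball tops at the block's ends. The grey one in the middle hole fits the description, so I'll check it close up.

Run:
```python
s=open('h.py').read().replace("_ci=camera_info","import bench; _ci=bench.camera_info"); open('h.py','w').write(s)
from h import *
t=np.load('top.npy'); s=np.load('side.npy')
a=cv2.resize(t[195:270,370:445],(400,400),interpolation=cv2.INTER_CUBIC)
b=cv2.resize(s[150:225,310:385],(400,400),interpolation=cv2.INTER_CUBIC)
save('crop',np.hstack([a,b]))
ci=camera_info('top'); print(ci['rotation'].round(2))
# block top mask (pale wood) in top view
hsv=cv2.cvtColor(t,cv2.COLOR_RGB2HSV); print(t[240,398],t[205,405],t[232,249],t[222,240],t[300,300])
# box and plate
g=((hsv[...,1]<70)&(hsv[...,2]>60)).astype(np.uint8)
g[:165]=0;g[275:]=0;g[:,:195]=0;g[:,310:]=0
c=max(cv2.findContours(g,0,2)[0],key=cv2.contourArea)
r=cv2.minAreaRect(c);print(r, [onplane(ci,*p,0.1).round(4) for p in cv2.boxPoints(r)])
print('lock',onplane(ci,249,230,.116))
for p in((405,203),(405,228),(403,245)): print(onplane(ci,*p,.06))
```

```text
[[ 0.    0.98 -0.19]
 [-1.    0.    0.01]
 [ 0.01  0.19  0.98]]
[177 155 117] [182 160 120] [126 114  99] [138 142 143] [135  96  65]
((250.05941772460938, 223.4059600830078), (91.54342651367188, 90.1503677368164), 5.7105937004089355) [array([0.4378, 0.2772, 0.1   ]), array([0.6861, 0.2631, 0.1   ]), array([0.6614, 0.0136, 0.1   ]), array([0.4142, 0.0361, 0.1   ])]
lock [0.52608691 0.14830214 0.116     ]
[ 0.61739189 -0.27994139  0.06      ]
[ 0.54569808 -0.27751371  0.06      ]
[ 0.49769913 -0.2703664   0.06      ]
```

View pics/crop.png

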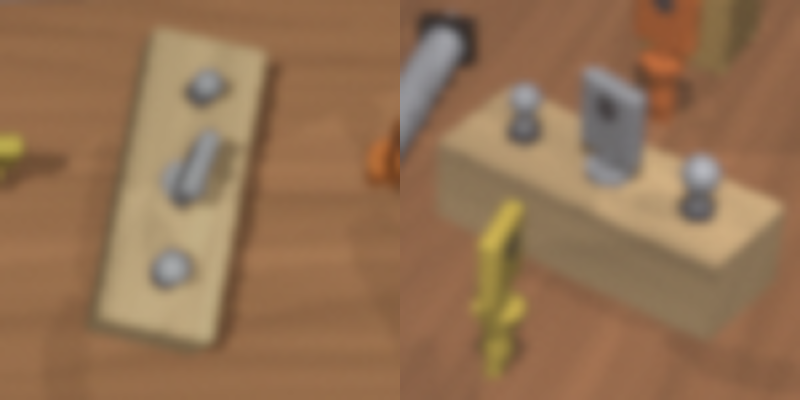

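The crop confirms it: flat grey bow in the middle hole, ball punches on either side. I need a yaw flipped by half a turn so that joint 6 has room to turn at the lock, so I'll move over the key and spin negative.

Emit:
{"name": "arm_command", "arguments": {"plan": [{"slide":[0.108,-0.02,0],"grip":-1},{"slide":[0.108,-0.02,0],"grip":-1},{"slide":[0.108,-0.02,0],"grip":-1},{"slide":[0.108,-0.02,0],"grip":-1},{"slide":[0.108,-0.02,0],"grip":-1},{"slide":[0.108,-0.02,0],"grip":-1},{"slide":[0.108,-0.02,0],"spin":-1,"grip":-1},{"slide":[0,0,0],"spin":-1,"grip":-1},{"slide":[0,0,0],"spin":-1,"grip":-1},{"slide":[0,0,0],"spin":-1,"grip":-1}]}}

```text
invalid input at $.plan[0]: expected keys grip, slide, spin
```

Emit:
{"name": "arm_command", "arguments": {"plan": [{"spin":-1,"slide":[0,0,0],"grip":-1},{"spin":-1,"slide":[0,0,0],"grip":-1},{"spin":-1,"slide":[0,0,0],"grip":-1},{"spin":-1,"slide":[0,0,0],"grip":-1},{"spin":-1,"slide":[0,0,0],"grip":-1},{"spin":-1,"slide":[0,0,0],"grip":-1},{"spin":-1,"slide":[0,0,0],"grip":-1},{"spin":-1,"slide":[0,0,0],"grip":-1},{"spin":-1,"slide":[0,0,0],"grip":-1},{"spin":-1,"slide":[0,0,0],"grip":-1}]}}

```text
time: 1.35
tool_pos: [0.2331, -0.4978, 0.2298]
ee_rot: [-3.141, -0.001, 1.313]
wrist_force: [-0.1, 0.2, -0.1]
width: 0.0938
finger_force: 0.0
```

Emit:
{"name": "arm_command", "arguments": {"plan": [{"spin":-1,"slide":[0,0,0],"grip":-1},{"spin":-1,"slide":[0,0,0],"grip":-1},{"spin":-1,"slide":[0,0,0],"grip":-1},{"spin":-1,"slide":[0,0,0],"grip":-1},{"spin":-1,"slide":[0,0,0],"grip":-1},{"spin":-1,"slide":[0,0,0],"grip":-1},{"spin":-1,"slide":[0,0,0],"grip":-1},{"spin":-1,"slide":[0,0,0],"grip":-1},{"spin":-1,"slide":[0,0,0],"grip":-1},{"spin":-1,"slide":[0,0,0],"grip":-1}]}}

```text
time: 2.6
tool_pos: [0.2331, -0.4978, 0.2298]
ee_rot: [3.141, -0.001, 2.186]
wrist_force: [-0.3, -0.1, 0.0]
width: 0.094
finger_force: 0.0
```

Run:
```python
from h import *
o=sensors.get_obs(); print(o['time'],o['tool_pos'],o['ee_rot'],o['joint_positions'][5],o['wrist_force'])
ci=camera_info('wrist'); im=snapshot('wrist'); save('w1',im); np.save('w1',im)
T=Rn.from_euler('xyz',o['ee_rot']).as_matrix()
print('cam in tool',T.T@(ci['position']-o['tool_pos']),(T.T@ci['rotation']).round(2),ci['fx'])
print(proj(ci,[.546,-.277,.096]))
```

```text
2.6 [ 0.23307502 -0.49784674  0.22976433] [ 3.14120159e+00 -1.26254264e-03  2.18604601e+00] -1.8513477542692474 [-0.2959453  -0.06395807  0.04481624]
cam in tool [ 0.06733541 -0.00069162 -0.15389467] [[-0.    0.97  0.24]
 [ 1.    0.   -0.  ]
 [-0.    0.24 -0.97]] 370.30675586512865
(np.float64(800.5200047636615), np.float64(235.73377521494558))
```

View pics/w1.png

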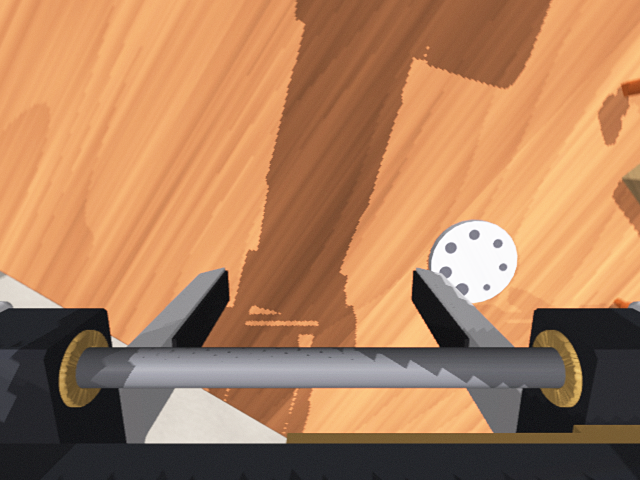

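The wrist picture shows only the disc (475,260) and the fingers: the first call was refused because every row needs all three keys. I'll carry on from this yaw.

Emit:
{"name": "arm_command", "arguments": {"plan": [{"slide":[0,0.11,0],"spin":0,"grip":-1},{"slide":[0,0.11,0],"spin":0,"grip":-1},{"slide":[0,0.11,0],"spin":0,"grip":-1},{"slide":[0,0.11,0],"spin":0,"grip":-1},{"slide":[0,0.11,0],"spin":0,"grip":-1},{"slide":[0,0.11,0],"spin":0,"grip":-1},{"slide":[0,0.11,0],"spin":0,"grip":-1},{"slide":[0,0,0],"spin":-1,"grip":-1},{"slide":[0,0,0],"spin":-1,"grip":-1},{"slide":[0,0,0],"spin":-1,"grip":-1}]}}

```text
time: 3.9
tool_pos: [0.5483, -0.2764, 0.2297]
ee_rot: [-3.141, -0.001, 2.447]
wrist_force: [0.2, -0.4, 0.2]
width: 0.0942
finger_force: 0.0
```

Emit:
{"name": "arm_command", "arguments": {"plan": [{"slide":[0,0,0],"spin":-1,"grip":-1},{"slide":[0,0,0],"spin":-1,"grip":-1},{"slide":[0,0,0],"spin":-1,"grip":-1},{"slide":[0,0,0],"spin":-1,"grip":-1},{"slide":[-0.1,0,0],"spin":0,"grip":-1},{"slide":[0,0,0],"spin":0,"grip":-1}]}}

```text
time: 4.65
tool_pos: [0.5963, -0.2941, 0.226]
ee_rot: [3.14, -0.006, 2.793]
wrist_force: [-0.1, 0.8, -1.1]
width: 0.0942
finger_force: 0.0
```

Run:
```python
from h import *
o=sensors.get_obs(); print(o['time'],o['tool_pos'],o['ee_rot'],o['joint_positions'][5],o['wrist_force'])
ci=camera_info('wrist'); im=snapshot('wrist'); save('w2',im); np.save('w2',im)
import pickle; pickle.dump((ci,o),open('w2.pkl','wb'))
print(proj(ci,[.546,-.277,.096]))
```

```text
4.65 [ 0.59628733 -0.2941404   0.22604797] [ 3.14037098 -0.00560144  2.79335886] -1.766088554164794 [-0.13319502  0.78510028 -1.1303345 ]
(np.float64(319.7846135957672), np.float64(169.56245881466793))
```

View pics/w2.png

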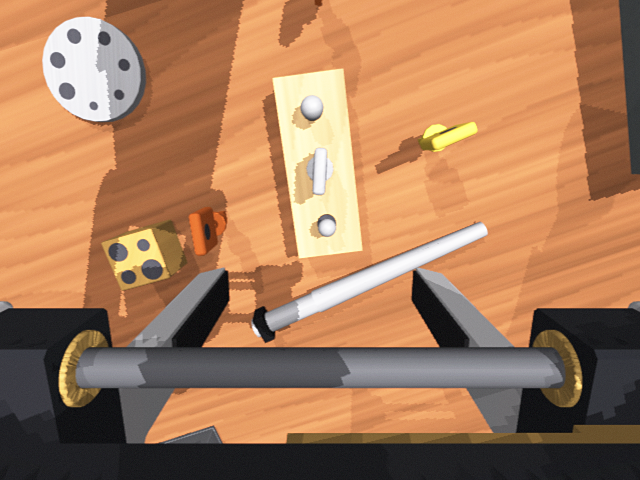

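The key's bow is at (320,171), between the punches (312,107) and (327,226); the bow lies nearly along the tool's x. I'll measure it exactly.

```bash
cat > m.py <<'E'
from h import *; import pickle
im=np.load('w2.npy'); ci,o=pickle.load(open('w2.pkl','rb'))
h=cv2.cvtColor(im,cv2.COLOR_RGB2HSV)
for vmin in (190,215):
    g=((h[...,1]<25)&(h[...,2]>vmin)).astype(np.uint8); k=np.zeros_like(g); k[140:205,300:345]=g[140:205,300:345]
    c=max(cv2.findContours(k,0,2)[0],key=cv2.contourArea); r=cv2.minAreaRect(c); print(r)
    b=cv2.boxPoints(r); P=np.array([onplane(ci,*p,.096) for p in b]); print(P[:,:2].round(4).tolist(), P.mean(0))
    e=[P[1]-P[0],P[2]-P[1]]; e=max(e,key=np.linalg.norm); print(np.linalg.norm(e),np.degrees(np.arctan2(e[1],e[0])))
    ms=np.argwhere(k>0)[:,::-1]; 
print(np.degrees(o['ee_rot'][2]))
y=((h[...,1]>40)&(h[...,1]<140)&(h[...,2]>200)).astype(np.uint8); y[:,:270]=0;y[:,370:]=0;y[:60]=0;y[265:]=0
y=cv2.morphologyEx(y,cv2.MORPH_OPEN,np.ones((7,7)))
r=cv2.minAreaRect(max(cv2.findContours(y,0,2)[0],key=cv2.contourArea)); print(r)
P=np.array([onplane(ci,*p,.044) for p in cv2.boxPoints(r)]);print(P[:,:2].round(3).tolist(),P.mean(0))
E
python3 m.py
```

```text
((322.9663391113281, 170.67332458496094), (18.077417373657227, 45.3932991027832), 2.862405300140381)
[[0.5607, -0.288], [0.5296, -0.2748], [0.5348, -0.2623], [0.5661, -0.2753]] [ 0.54781635 -0.27510989  0.096     ]
0.03380874455383039 156.9123813335596
((323.1751403808594, 170.57017517089844), (17.668228149414062, 45.170047760009766), 1.847610354423523)
[[0.5609, -0.2874], [0.5297, -0.2748], [0.5346, -0.2626], [0.5659, -0.2749]] [ 0.54779731 -0.2749313   0.096     ]
0.033641730686277176 157.95708579064603
160.04767332287548
((318.31134033203125, 163.06399536132812), (184.500244140625, 70.1087875366211), 83.79655456542969)
[[0.461, -0.288], [0.476, -0.23], [0.633, -0.265], [0.618, -0.33]] [ 0.54696939 -0.27827818  0.044     ]
```

Emit:
{"name": "arm_command", "arguments": {"plan": [{"slide":[0.106,-0.003,0],"spin":0.5,"grip":-1},{"slide":[0,0,0.09],"spin":0,"grip":-1},{"slide":[0,0,0.09],"spin":0,"grip":-1},{"slide":[0,0,0],"spin":0,"grip":-1},{"slide":[0,0,0],"spin":0,"grip":-1}]}}

```text
time: 5.32
tool_pos: [0.5454, -0.2776, 0.1429]
ee_rot: [-3.141, 0.003, 2.75]
wrist_force: [0.1, -0.5, 1.1]
width: 0.0939
finger_force: 0.0
```

Run:
```python
from h import *
o=sensors.get_obs(); print(o['time'],o['tool_pos'],o['ee_rot'])
im=snapshot('wrist'); np.save('w3',im); save('w3',im); ci=camera_info('wrist')
T=Rn.from_euler('xyz',o['ee_rot']).as_matrix()
print(proj(ci,o['tool_pos']+T@[0,0,.04]),proj(ci,[.546,-.277,.096]))
```

```text
5.325 [ 0.54540581 -0.27764473  0.14294407] [-3.14096258  0.00317226  2.75006732]
(np.float64(322.0160644290411), np.float64(273.19991713467897)) (np.float64(323.4493221413584), np.float64(269.46259346900354))
```

View pics/w3.png

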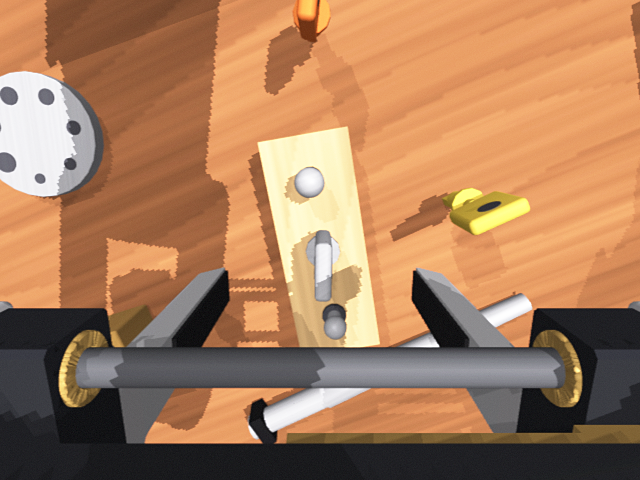

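The bow is now upright in the image at (323,266), between the pads. I'll nudge, descend and close.

Emit:
{"name": "arm_command", "arguments": {"plan": [{"slide":[0.005,0.001,0.06],"spin":0,"grip":-1},{"slide":[0,0,0.06],"spin":0,"grip":-1},{"slide":[0,0,0],"spin":0,"grip":-0.2},{"slide":[0,0,0],"spin":0,"grip":1},{"slide":[0,0,0],"spin":0,"grip":1},{"slide":[0,0,0],"spin":0,"grip":1},{"slide":[0,0,0],"spin":0,"grip":1},{"slide":[0,0,0],"spin":0,"grip":1},{"slide":[0,0,0],"spin":0,"grip":1}]}}

```text
time: 6.5
tool_pos: [0.5427, -0.2758, 0.0804]
ee_rot: [-3.142, -0.0, 2.75]
wrist_force: [-1.0, 0.9, -0.9]
width: 0.0275
finger_force: 0.0
```

Emit:
{"name": "arm_command", "arguments": {"plan": [{"slide":[0,0,0],"spin":0,"grip":1},{"slide":[0,0,0],"spin":0,"grip":1},{"slide":[0,0,0],"spin":0,"grip":1},{"slide":[0,0,0],"spin":0,"grip":1}]}}

```text
time: 7.0
tool_pos: [0.5427, -0.2758, 0.0804]
ee_rot: [3.142, -0.0, 2.75]
wrist_force: [0.5, -0.5, -1.0]
width: 0.01
finger_force: 30.0
```

Emit:
{"name": "arm_command", "arguments": {"plan": [{"slide":[0,0,-0.04],"spin":0,"grip":1},{"slide":[0,0,-0.04],"spin":0,"grip":1},{"slide":[0,0,-0.08],"spin":0,"grip":1},{"slide":[0,0,-0.08],"spin":0,"grip":1},{"slide":[0,0,-0.08],"spin":0,"grip":1},{"slide":[0,0,0],"spin":0,"grip":1}]}}

```text
time: 7.75
tool_pos: [0.5442, -0.2768, 0.2451]
ee_rot: [-3.14, 0.009, 2.75]
wrist_force: [-0.2, 0.6, -1.4]
width: 0.0102
finger_force: 30.0
```

Emit:
{"name": "arm_command", "arguments": {"plan": [{"slide":[0.029,0.096,0],"spin":0,"grip":1},{"slide":[0.029,0.096,0],"spin":0,"grip":1},{"slide":[0.029,0.096,0],"spin":0,"grip":1},{"slide":[0.029,0.096,0],"spin":0,"grip":1},{"slide":[0.029,0.096,0],"spin":0,"grip":1},{"slide":[0.029,0.096,0],"spin":0,"grip":1},{"slide":[0.029,0.096,0],"spin":0,"grip":1},{"slide":[0.029,0.096,0],"spin":0,"grip":1},{"slide":[0,0,0],"spin":0,"grip":1},{"slide":[0,0,0],"spin":0,"grip":1}]}}

```text
time: 9.0
tool_pos: [0.5814, 0.1229, 0.2386]
ee_rot: [-3.139, -0.002, 2.751]
wrist_force: [0.2, 0.3, -0.9]
width: 0.0098
finger_force: 30.0
```

Run:
```python
from h import *; import pickle
o=sensors.get_obs(); print(o['time'],o['tool_pos'],o['ee_rot'],o['width'])
ci=camera_info('wrist'); im=snapshot('wrist'); save('w4',im); np.save('w4',im)
pickle.dump((ci,o),open('w4.pkl','wb'))
print(proj(ci,[.526,.148,.116]))
T=Rn.from_euler('xyz',o['ee_rot']).as_matrix()
print('tip',proj(ci,o['tool_pos']+T@[0,0,.0704]))
```

```text
9.0 [0.5813839  0.12292295 0.23864711] [-3.13932241e+00 -2.14723234e-03  2.75051947e+00] 0.00979347887551494
(np.float64(324.587950934751), np.float64(158.8200148936188))
tip (np.float64(321.57521484618167), np.float64(258.98368581541735))
```

View pics/w4.png

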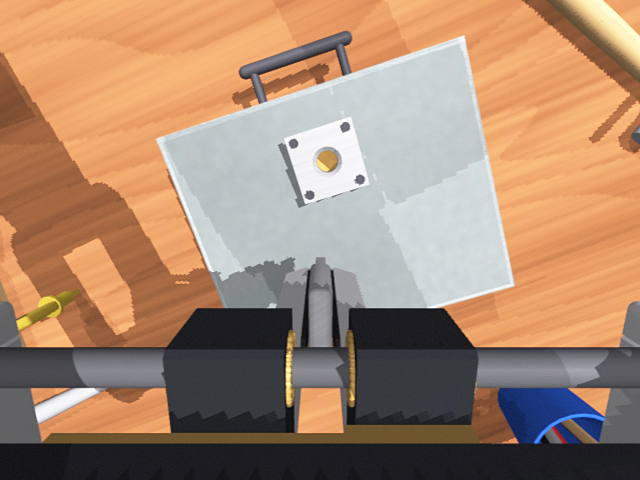

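The wrist picture shows the lock plate with the mouth at about (327,159), and the key's tip at (320,260) just where expected.

Run:
```python
from h import *; import pickle
im=np.load('w4.npy'); ci,o=pickle.load(open('w4.pkl','rb'))
h=cv2.cvtColor(im,cv2.COLOR_RGB2HSV)
g=((h[...,1]<12)&(h[...,2]>225)).astype(np.uint8); k=np.zeros_like(g); k[105:220,270:385]=g[105:220,270:385]
k=cv2.morphologyEx(k,cv2.MORPH_OPEN,np.ones((3,3)))
c=max(cv2.findContours(k,0,2)[0],key=cv2.contourArea); r=cv2.minAreaRect(c); print(r)
P=np.array([onplane(ci,*p,.116) for p in cv2.boxPoints(r)]); print(P.round(4).tolist(),P.mean(0)); 
for i in range(4):
    e=P[(i+1)%4]-P[i]; print(np.linalg.norm(e),np.degrees(np.arctan2(e[1],e[0])))
b=((h[...,1]>60)|(h[...,2]<200)).astype(np.uint8); q=np.zeros_like(b); q[138:180,306:348]=b[138:180,306:348]
c=max(cv2.findContours(q,0,2)[0],key=cv2.contourArea); r=cv2.fitEllipse(c); print(r, onplane(ci,*r[0],.116),onplane(ci,*r[0],.113))
# key tip pixels at left/right: column profile
print(im[262,305:338].mean(1).astype(int))
```

```text
((327.81463623046875, 160.30337524414062), (70.54473876953125, 70.8275375366211), 72.0308609008789)
[[0.5008, 0.1261, 0.116], [0.5054, 0.1765, 0.116], [0.5557, 0.1741, 0.116], [0.5517, 0.1216, 0.116]] [0.5283893  0.14956519 0.116     ]
0.050578911162399966 84.84563861776684
0.05037132840603716 -2.6315945552708313
0.05270304359149197 -94.37032240403565
0.05104377222996206 174.95560222461813
((328.19769287109375, 158.99081420898438), (24.38041877746582, 25.14348793029785), 144.38746643066406) [0.52711841 0.15039204 0.116     ] [0.52720885 0.15041669 0.113     ]
[190 188 190 190 191 190 194 194 198 198 161 116 121 129 128 130 127 132
 131 133 160 195 193 191 192 192 193 194 190 193 191 191 192]
```

Run:
```python
from h import *; import pickle
im=np.load('w4.npy'); ci,o=pickle.load(open('w4.pkl','rb'))
print(im[250:300,316:325].mean((1,2)).astype(int))
for r in(258,262,266,270,274,278,284,290,296): 
    print(r,im[r,300:342].mean(1).astype(int))
T=Rn.from_euler('xyz',o['ee_rot']).as_matrix()
for dx in(-.004,-.002,0,.002): print(dx,[proj(ci,o['tool_pos']+T@[dx+w,0,z])[1].round(1) for w,z in((.0065,.0704),(.0065,.0584),(.007,.0584),(.012,.0364),(.012,.0314))])
```

```text
[190 190 190 191 190 192 190 145 129 131 128 126 127 128 126 126 128 127
 129 129 130 132 131 132 133 134 134 134 135 136 136 136 135 132 126 117
 110 101 104 120 131 143 152 151 153 154 156 157 158 156]
258 [190 189 190 190 190 189 188 189 190 189 190 193 193 194 193 176 139 127
 129 126 126 129 127 128 136 167 191 190 190 191 191 190 194 195 195 193
 195 193 193 194 191 194]
262 [189 190 189 187 188 190 188 190 190 191 190 194 194 198 198 161 116 121
 129 128 130 127 132 131 133 160 195 193 191 192 192 193 194 190 193 191
 191 192 191 191 193 190]
266 [189 192 186 187 191 186 189 191 193 193 182 138  89  94  99 108 117 121
 124 126 131 131 131 134 134 135 135 133 135 158 184 195 192 191 190 193
 193 191 191 189 189 191]
270 [159 156 158 158 159 157 143  99  55  57  79  88  98  98 103 112 122 121
 128 129 132 134 133 138 138 136 135 138 137 136 101  58  67 122 161 157
 158 157 158 155 155 155]
274 [159 159 139 121 116 122 119  85  23  33  71  93  98 101 108 117 125 126
 131 135 135 136 140 136 139 140 138 139 141 140 112  48  18  83 147 158
 161 157 156 159 158 157]
278 [158 159 158
[... 393 characters left out ...]
117 121 128 129 133
 130 134 133 131 129 132 131 128 125 121 113 110 125 125  80  20  32 113
 161 162 156 157 157 159]
296 [123 122 121 123 107  62  15  25  72 122 140 143 145 151 155 156 156 153
 153 155 158 158 158 157 154 154 148 144 143 139 132 117  80  32  19  62
 129 160 161 158 156 159]
-0.004 [np.float64(255.2), np.float64(260.8), np.float64(260.0), np.float64(263.1), np.float64(265.9)]
-0.002 [np.float64(252.1), np.float64(257.6), np.float64(256.8), np.float64(259.5), np.float64(262.3)]
0 [np.float64(249.1), np.float64(254.4), np.float64(253.6), np.float64(255.9), np.float64(258.6)]
0.002 [np.float64(246.0), np.float64(251.1), np.float64(250.3), np.float64(252.3), np.float64(254.9)]
```

The key sits about 5 mm towards −x and 1 mm towards −y of the TCP in the grip. I'll include that offset in the placing and the turns. Now over the mouth, with the tip about 8 mm above it.

Emit:
{"name": "arm_command", "arguments": {"plan": [{"slide":[0.065,0.0055,0],"spin":0,"grip":1},{"slide":[0.065,0.0055,0],"spin":0,"grip":1},{"slide":[0,0,0.04],"spin":0,"grip":1},{"slide":[0,0,0.046],"spin":0,"grip":1},{"slide":[0,0,0],"spin":0,"grip":1},{"slide":[0,0,0],"spin":0,"grip":1}]}}

```text
time: 9.8
tool_pos: [0.5244, 0.1524, 0.1982]
ee_rot: [3.141, 0.001, 2.749]
wrist_force: [-0.4, 0.4, -0.7]
width: 0.0099
finger_force: 30.0
```

Run:
```python
from h import *
o=sensors.get_obs(); print(o['time'],o['tool_pos'],o['ee_rot'],o['wrist_force'],o['wrist_torque'])
T=Rn.from_euler('xyz',o['ee_rot']).as_matrix()
print('tip est',o['tool_pos']+T@[-.005,-.0009,.0704])
ci=camera_info('wrist'); im=snapshot('wrist'); a=im[200:320,240:400]
s=snapshot('side'); b=s[220:320,220:353]
save('w5',np.hstack([cv2.resize(a,(400,300),interpolation=2),cv2.resize(b,(400,300),interpolation=2)]))
print(proj(ci,[.5277,.15,.116]),proj(camera_info('side'),[.5277,.15,.116]))
```

```text
9.8 [0.52443136 0.15235095 0.19818094] [3.14128241e+00 9.04678288e-04 2.74876562e+00] [-0.40822734  0.36170504 -0.67678083] [ 0.04920997 -0.11814305  0.06267899]
tip est [0.52877319 0.14960129 0.12778522]
(np.float64(320.10763700073215), np.float64(259.37062273884834)) (np.float64(275.45772960788213), np.float64(278.61627255596204))
```

View pics/w5.png

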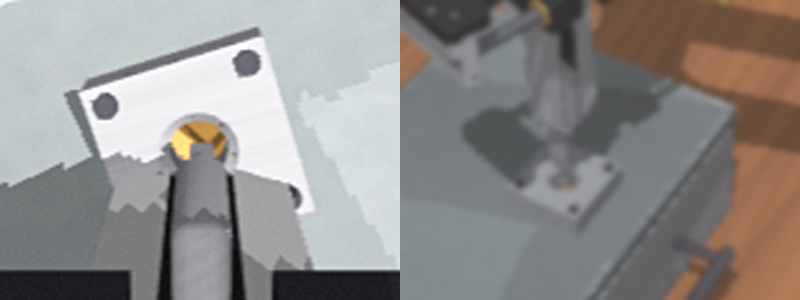

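The left crop shows the mouth around (202,148) with the tip right over it, and a faint dark diagonal on the plug hints at the slot, about 45° anticlockwise of the blade. The side crop shows the key clear above the plate. I'll turn most of the way in the air, descend lightly, and feel for the rest.

Emit:
{"name": "arm_command", "arguments": {"plan": [{"slide":[0.0024,-0.0009,0],"spin":-1,"grip":1},{"slide":[0.0002,-0.0009,0],"spin":-1,"grip":1},{"slide":[0.0002,-0.0009,0],"spin":-1,"grip":1},{"slide":[0.0002,-0.0009,0],"spin":-1,"grip":1},{"slide":[0.0002,-0.0009,0],"spin":-1,"grip":1},{"slide":[0.0002,-0.0009,0],"spin":-1,"grip":1},{"slide":[0,0,0],"spin":0,"grip":1},{"slide":[0,0,0.01],"spin":0,"grip":1},{"slide":[0,0,0.01],"spin":0,"grip":1},{"slide":[0,0,0],"spin":0,"grip":1}]}}

```text
time: 11.15
tool_pos: [0.5216, 0.1511, 0.1867]
ee_rot: [-3.141, -0.001, -3.01]
wrist_force: [0.3, 0.0, -0.4]
width: 0.0099
finger_force: 30.0
```

```bash
cat > s.py <<'E'
from h import *
o=sensors.get_obs(); T=Rn.from_euler('xyz',o['ee_rot']).as_matrix()
print(round(o['time'],2),o['tool_pos'].round(4),'yaw',np.degrees(o['ee_rot'][2]).round(1),'tip',(o['tool_pos']+T@[-.005,-.0009,.0704]).round(4),o['wrist_force'].round(1),o['wrist_torque'].round(2),o['joint_positions'][5].round(2),o['width'].round(4))
E
python3 s.py
```

```text
Traceback (most recent call last):
  File "s.py", line 3, in <module>
    print(round(o['time'],2),o['tool_pos'].round(4),'yaw',np.degrees(o['ee_rot'][2]).round(1),'tip',(o['tool_pos']+T@[-.005,-.0009,.0704]).round(4),o['wrist_force'].round(1),o['wrist_torque'].round(2),o['joint_positions'][5].round(2),o['width'].round(4))
                                                                                                                                                                                                                                          ^^^^^^^^^^^^^^^^
AttributeError: 'float' object has no attribute 'round'
```

Emit:
{"name": "arm_command", "arguments": {"plan": [{"slide":[-0.0018,-0.002,0],"spin":0,"grip":1},{"slide":[0,0,0.004],"spin":0,"grip":1},{"slide":[0,0,0.004],"spin":0,"grip":1},{"slide":[0,0,0.004],"spin":0,"grip":1},{"slide":[0,0,0],"spin":0,"grip":1}]}}

```text
time: 11.78
tool_pos: [0.5228, 0.1503, 0.1812]
ee_rot: [-3.141, -0.001, -3.009]
wrist_force: [0.4, -0.3, -1.0]
width: 0.0098
finger_force: 30.0
```

```bash
sed -i "s/o\['width'\].round(4)/round(o['width'],4)/" s.py; python3 s.py
```

```text
11.78 [0.5228 0.1503 0.1812] yaw -172.4 tip [0.5278 0.15   0.1108] [ 0.4 -0.3 -1. ] [ 0.11 -0.16 -0.01] -1.53 0.0098
```

Emit:
{"name": "arm_command", "arguments": {"plan": [{"slide":[0,0,0.006],"spin":0,"grip":1},{"slide":[0,0,0.006],"spin":0,"grip":1},{"slide":[0,0,0.004],"spin":0,"grip":1},{"slide":[0,0,0],"spin":0,"grip":1}]}}

```text
time: 12.28
tool_pos: [0.5228, 0.1502, 0.1732]
ee_rot: [-3.141, -0.0, -3.009]
wrist_force: [-0.0, 0.2, -0.5]
width: 0.0097
finger_force: 30.0
```

```bash
python3 s.py
```

```text
12.28 [0.5228 0.1502 0.1732] yaw -172.4 tip [0.5279 0.15   0.1027] [-0.   0.2 -0.5] [ 0.06 -0.09 -0.03] -1.53 0.0097
```

Emit:
{"name": "arm_command", "arguments": {"plan": [{"slide":[0,0,0.004],"spin":0,"grip":1},{"slide":[0,0,0.004],"spin":0,"grip":1},{"slide":[0,0,0.004],"spin":0,"grip":1},{"slide":[0,0,0],"spin":0,"grip":1}]}}

```text
time: 12.78
tool_pos: [0.5228, 0.1502, 0.1672]
ee_rot: [-3.141, -0.0, -3.009]
wrist_force: [0.7, -0.3, -0.3]
width: 0.0101
finger_force: 30.0
```

Emit:
{"name": "arm_command", "arguments": {"plan": [{"slide":[0,0,0.002],"spin":0,"grip":1},{"slide":[0,0,0.002],"spin":0,"grip":1},{"slide":[0,0,0],"spin":0,"grip":1}]}}

```text
time: 13.15
tool_pos: [0.5229, 0.1502, 0.1654]
ee_rot: [-3.141, -0.0, -3.009]
wrist_force: [0.8, -0.5, -1.4]
width: 0.0098
finger_force: 30.0
```

```bash
python3 s.py
```

```text
13.15 [0.5229 0.1502 0.1654] yaw -172.4 tip [0.528 0.15  0.095] [ 0.8 -0.5 -1.4] [ 0.09 -0.07 -0.  ] -1.53 0.0098
```

Emit:
{"name": "arm_command", "arguments": {"plan": [{"slide":[0,0,0.002],"spin":0,"grip":1},{"slide":[0,0,0],"spin":0,"grip":1}]}}

```text
time: 13.4
tool_pos: [0.523, 0.1503, 0.1648]
ee_rot: [-3.142, 0.0, -3.009]
wrist_force: [0.1, -0.2, 0.3]
width: 0.0097
finger_force: 30.0
```

Emit:
{"name": "arm_command", "arguments": {"plan": [{"slide":[0,0,0.001],"spin":0,"grip":1},{"slide":[0,0,0],"spin":0,"grip":1}]}}

```text
time: 13.65
tool_pos: [0.5231, 0.1503, 0.1645]
ee_rot: [-3.142, 0.001, -3.009]
wrist_force: [-1.4, -0.4, 2.7]
width: 0.0099
finger_force: 30.0
```

Standing on the plug (fz rising). I'll press lightly and turn anticlockwise in small steps.

Emit:
{"name": "arm_command", "arguments": {"plan": [{"slide":[0,0,0.001],"spin":0,"grip":1},{"slide":[0.0001,-0.0007,0],"spin":-0.8,"grip":1},{"slide":[0,0,0],"spin":0,"grip":1}]}}

```text
time: 14.02
tool_pos: [0.5233, 0.1501, 0.1643]
ee_rot: [3.142, 0.002, -2.94]
wrist_force: [-0.7, 0.1, 5.0]
width: 0.0098
finger_force: 30.0
```

Emit:
{"name": "arm_command", "arguments": {"plan": [{"slide":[0.0001,-0.0007,0],"spin":-0.8,"grip":1},{"slide":[0,0,0],"spin":0,"grip":1}]}}

```text
time: 14.28
tool_pos: [0.5235, 0.1497, 0.1642]
ee_rot: [-3.142, 0.002, -2.871]
wrist_force: [-0.4, -0.5, 5.0]
width: 0.0097
finger_force: 30.0
```

Emit:
{"name": "arm_command", "arguments": {"plan": [{"slide":[0.0001,-0.0007,0],"spin":-0.8,"grip":1},{"slide":[0,0,0],"spin":0,"grip":1}]}}

```text
time: 14.52
tool_pos: [0.5236, 0.1494, 0.164]
ee_rot: [-3.141, 0.002, -2.802]
wrist_force: [0.6, -0.4, 4.5]
width: 0.0095
finger_force: 30.0
```

Emit:
{"name": "arm_command", "arguments": {"plan": [{"slide":[0.0001,-0.0007,0],"spin":-0.8,"grip":1},{"slide":[0,0,0],"spin":0,"grip":1}]}}

```text
time: 14.78
tool_pos: [0.523, 0.1484, 0.1624]
ee_rot: [-3.141, -0.001, -2.733]
wrist_force: [1.2, -1.2, -0.3]
width: 0.0097
finger_force: 30.0
```

Emit:
{"name": "arm_command", "arguments": {"plan": [{"slide":[0.0001,-0.0007,0],"spin":-0.8,"grip":1},{"slide":[0,0,0],"spin":0,"grip":1}]}}

```text
time: 15.02
tool_pos: [0.523, 0.1482, 0.1623]
ee_rot: [-3.141, -0.001, -2.663]
wrist_force: [0.9, -1.7, -2.5]
width: 0.01
finger_force: 30.0
```

Emit:
{"name": "arm_command", "arguments": {"plan": [{"slide":[0.0001,-0.0007,0],"spin":-0.8,"grip":1},{"slide":[0,0,0],"spin":0,"grip":1}]}}

```text
time: 15.28
tool_pos: [0.5232, 0.1478, 0.1626]
ee_rot: [-3.141, -0.001, -2.593]
wrist_force: [1.9, -2.0, -3.1]
width: 0.0102
finger_force: 30.0
```

```bash
python3 s.py
```

```text
15.28 [0.5232 0.1478 0.1626] yaw -148.6 tip [0.5279 0.1495 0.0922] [ 1.9 -2.  -3.1] [-0.26 -0.59  0.  ] -1.95 0.0102
```

It dropped in at yaw ≈ −2.73; the last two steps overshot slightly. I'll go back 4° and descend gently.

Emit:
{"name": "arm_command", "arguments": {"plan": [{"slide":[-0.0001,0.0007,0],"spin":0.8,"grip":1},{"slide":[0,0,0.003],"spin":0,"grip":1},{"slide":[0,0,0],"spin":0,"grip":1}]}}

```text
time: 15.65
tool_pos: [0.523, 0.1483, 0.1617]
ee_rot: [-3.141, -0.001, -2.66]
wrist_force: [1.9, -1.5, -0.4]
width: 0.0101
finger_force: 30.0
```

```bash
python3 s.py
```

```text
15.65 [0.523  0.1483 0.1617] yaw -152.4 tip [0.5278 0.1497 0.0913] [ 1.9 -1.5 -0.4] [-0.34 -0.38 -0.05] -1.88 0.0101
```

Emit:
{"name": "arm_command", "arguments": {"plan": [{"slide":[0,0,0.003],"spin":0,"grip":1},{"slide":[0,0,0.002],"spin":0,"grip":1},{"slide":[0,0,0],"spin":0,"grip":1}]}}

```text
time: 16.02
tool_pos: [0.5232, 0.1484, 0.1594]
ee_rot: [-3.141, -0.0, -2.66]
wrist_force: [0.9, -1.5, -0.9]
width: 0.0099
finger_force: 30.0
```

```bash
python3 s.py
```

```text
16.02 [0.5232 0.1484 0.1594] yaw -152.4 tip [0.528  0.1499 0.089 ] [ 0.9 -1.5 -0.9] [-0.4  -0.46  0.03] -1.88 0.0099
```

Emit:
{"name": "arm_command", "arguments": {"plan": [{"slide":[0,0,0.004],"spin":0,"grip":1},{"slide":[0,0,0.004],"spin":0,"grip":1},{"slide":[0,0,0],"spin":0,"grip":1}]}}

```text
time: 16.4
tool_pos: [0.5233, 0.1484, 0.1552]
ee_rot: [-3.141, -0.0, -2.66]
wrist_force: [1.8, -2.4, -0.4]
width: 0.0095
finger_force: 30.0
```

Emit:
{"name": "arm_command", "arguments": {"plan": [{"slide":[0,0,0.003],"spin":0,"grip":1},{"slide":[0,0,0.002],"spin":0,"grip":1},{"slide":[0,0,0],"spin":0,"grip":1}]}}

```text
time: 16.77
tool_pos: [0.5232, 0.1484, 0.1529]
ee_rot: [-3.141, 0.0, -2.66]
wrist_force: [1.1, -3.1, -0.4]
width: 0.0099
finger_force: 30.0
```

```bash
python3 s.py
```

```text
16.77 [0.5232 0.1484 0.1529] yaw -152.4 tip [0.5281 0.1499 0.0825] [ 1.1 -3.1 -0.4] [-0.59 -0.48 -0.04] -1.88 0.0099
```

Emit:
{"name": "arm_command", "arguments": {"plan": [{"slide":[0,0,0.002],"spin":0,"grip":1},{"slide":[0,0,0],"spin":0,"grip":1}]}}

```text
time: 17.02
tool_pos: [0.5233, 0.1484, 0.1527]
ee_rot: [-3.141, 0.001, -2.66]
wrist_force: [-0.7, -3.8, 4.0]
width: 0.01
finger_force: 30.0
```

Emit:
{"name": "arm_command", "arguments": {"plan": [{"slide":[0,0,0.001],"spin":0,"grip":1},{"slide":[0,0,0],"spin":0,"grip":1},{"slide":[0,0,0],"spin":0,"grip":1}]}}

```text
time: 17.4
tool_pos: [0.5233, 0.1485, 0.1527]
ee_rot: [-3.141, 0.001, -2.66]
wrist_force: [-1.0, -4.5, 7.0]
width: 0.0098
finger_force: 30.0
```

Fully home. Now I'll turn clockwise (positive spin) about the key's axis.

Emit:
{"name": "arm_command", "arguments": {"plan": [{"slide":[0.0004,-0.0007,-0.001],"spin":0,"grip":1},{"slide":[-0.0002,0.0009,0],"spin":1,"grip":1},{"slide":[-0.0002,0.0009,0],"spin":1,"grip":1},{"slide":[-0.0002,0.0009,0],"spin":1,"grip":1},{"slide":[-0.0002,0.0009,0],"spin":1,"grip":1},{"slide":[0,0,0],"spin":0,"grip":1}]}}

```text
time: 18.15
tool_pos: [0.523, 0.1495, 0.1527]
ee_rot: [-3.14, 0.0, -3.01]
wrist_force: [-0.5, -4.5, 5.5]
width: 0.0099
finger_force: 30.0
```

```bash
python3 s.py
```

```text
18.15 [0.523  0.1495 0.1527] yaw -172.4 tip [0.5281 0.1492 0.0823] [-0.5 -4.5  5.5] [-0.98 -0.1   0.06] -1.53 0.0099
```

Emit:
{"name": "arm_command", "arguments": {"plan": [{"slide":[-0.0002,0.0005,0],"spin":1,"grip":1},{"slide":[-0.0002,0.0005,0],"spin":1,"grip":1},{"slide":[-0.0002,0.0005,0],"spin":1,"grip":1},{"slide":[-0.0002,0.0009,0],"spin":1,"grip":1},{"slide":[0,0,0],"spin":0,"grip":1}]}}

```text
time: 18.77
tool_pos: [0.5231, 0.1513, 0.1527]
ee_rot: [3.142, -0.0, 2.925]
wrist_force: [-1.0, -1.6, 6.6]
width: 0.0095
finger_force: 30.0
```

```bash
python3 s.py
```

```text
18.77 [0.5231 0.1513 0.1527] yaw 167.6 tip [0.5278 0.1493 0.0823] [-1.  -1.6  6.6] [-0.69  0.04  0.07] -1.18 0.0095
```

Emit:
{"name": "arm_command", "arguments": {"plan": [{"slide":[-0.0002,0.0009,0],"spin":1,"grip":1},{"slide":[-0.0002,0.0009,0],"spin":1,"grip":1},{"slide":[-0.0002,0.0009,0],"spin":1,"grip":1},{"slide":[-0.0002,0.0009,0],"spin":1,"grip":1},{"slide":[0,0,0],"spin":0,"grip":1},{"slide":[0,0,0],"spin":0,"grip":1},{"slide":[0,0,0],"spin":0,"grip":1},{"slide":[0,0,0],"spin":0,"grip":1}]}}

```text
time: 19.77
tool_pos: [0.5238, 0.1529, 0.1527]
ee_rot: [-3.142, -0.001, 2.576]
wrist_force: [-1.3, -2.3, 6.4]
width: 0.0097
finger_force: 30.0
```

```bash
python3 s.py
python3 - <<'E'
from h import *
s=snapshot('side'); a=np.load('side.npy')
save('d1',np.hstack([cv2.resize(x[240:380,220:353],(399,420),interpolation=2) for x in(a,s)]))
E
```

```text
19.77 [0.5238 0.1529 0.1527] yaw 147.6 tip [0.5275 0.1495 0.0823] [-1.3 -2.3  6.4] [-0.66  0.18  0.04] -0.83 0.0097
```

View pics/d1.png

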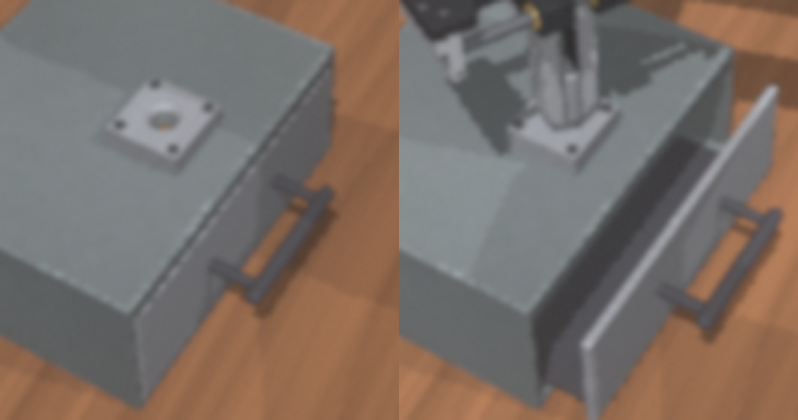

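The drawer is out (the right-hand crop shows it gaping at the front). I'll release and retreat straight up.

Emit:
{"name": "arm_command", "arguments": {"plan": [{"slide":[0,0,0],"spin":0,"grip":0.3},{"slide":[0,0,0],"spin":0,"grip":-0.2},{"slide":[0,0,0],"spin":0,"grip":-0.2},{"slide":[0,0,0],"spin":0,"grip":-0.2},{"slide":[0,0,0],"spin":0,"grip":-0.2},{"slide":[0,0,0],"spin":0,"grip":-0.2},{"slide":[0,0,0],"spin":0,"grip":-0.2}]}}

```text
time: 20.7
tool_pos: [0.5243, 0.1527, 0.152]
ee_rot: [3.142, 0.0, 2.576]
wrist_force: [0.2, 0.7, 0.5]
width: 0.0565
finger_force: 0.0
```

Emit:
{"name": "arm_command", "arguments": {"plan": [{"slide":[0,0,-0.03],"spin":0,"grip":-0.2},{"slide":[0,0,-0.06],"spin":0,"grip":-0.2},{"slide":[0,0,-0.08],"spin":0,"grip":-0.2},{"slide":[0,0,-0.08],"spin":0,"grip":-0.2},{"slide":[-0.08,0,0],"spin":0,"grip":-0.2},{"slide":[-0.08,0,0],"spin":0,"grip":-0.2},{"slide":[0,0,0],"spin":0,"grip":-0.2}]}}

```text
time: 21.58
tool_pos: [0.5933, 0.1083, 0.277]
ee_rot: [-3.141, 0.0, 2.573]
wrist_force: [-0.6, 0.4, -0.4]
width: 0.0564
finger_force: 0.0
```

```bash
python3 s.py
python3 - <<'E'
from h import *
ci=camera_info('wrist'); im=snapshot('wrist'); s=snapshot('side')
print(proj(ci,[.5277,.15,.168]))
save('d2',np.hstack([cv2.resize(im,(400,300)),cv2.resize(s[220:340,215:375],(400,300),interpolation=2)]))
E
```

```text
21.57 [0.5933 0.1083 0.277 ] yaw 147.4 tip [0.5971 0.1048 0.2066] [-0.6  0.4 -0.4] [ 0.02 -0.08  0.01] -0.92 0.0564
(np.float64(321.2167614410521), np.float64(133.19941683945507))
```

View pics/d2.png

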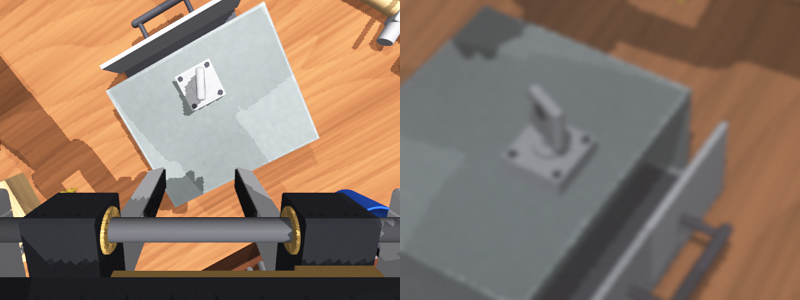

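The key stands fully home with its collar on the plate (wrist crop 200,83), the drawer is out and the gripper is clear. I'll hand the job in.

```bash
python3 -c "
from h import *
print(ticket.close_job())"
```

```text
the job is handed in; nothing more can be done
None
```

The steel key is fully home in the lock and released, the drawer has sprung out, and the job was handed in at about 21.6 s of the 72 s; the force readings I saw at the lock stayed around 7 N or less.

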